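Switch off the bench cell and hang its electrode pack on the drying stand

ROBOT

A 7-joint arm with a two-finger parallel gripper is mounted at the origin on the work surface. World frame = base frame: x ahead of the robot, y to its left, z up, the work surface at z = 0. Lengths are in mm, angles in rad, forces in N, time in s.
With the tool pointing down it reaches from about 425 to 1025 mm from the base axis. Payload 9.4 kg.
Tool frame: the origin (TCP) lies between the finger pads; the fingertips stand 19 mm ahead of it and the grasp point (between the pads) is the TCP (r.tip_reach is the distance from the TCP to the fingertips, in mm); z points along the fingers, y is the line along which they close (so a half turn about z gives the same grasp; the last joint's range is limited). The gripper opens to 85 mm and grips with 20 to 120 N. Pads are 22 mm wide; open, the fingers measure 114 mm over their backs; the gripper's body (76 mm by 85 mm) begins 54 mm behind the grasp point. The pads swing forward as they close: fully open they stand 13 mm farther back than shut.
Start: joints at [-1.263, 0.599, -0.003, 1.599, 0.002, 0.943, -0.08], TCP at [272.149, 671.981, 250.275] pointing down, gripper open.
Joint ranges: [-2.57, 2.57], [-0.35, 1.97], [-1.29, 1.29], [0.11, 2.56], [-1.05, 4.19], [0.11, 1.86], [-2.63, 2.63]. Speed limits (rad/s): [2.22, 2.22, 3.01, 3.01, 3.14, 3.14, 3.14].

INTERFACE

Orientations are given as [roll, pitch, yaw] about the fixed x, y, z axes, in that order (R = Rz(yaw) Ry(pitch) Rx(roll)).
In Python, from plant import r gives the robot as it stands.
- The arm moves only by the tool play_rows, never from a script. Its argument "rows" is a list of rows, each a list of 3 entries, a list of its own where there are three numbers: the finger opening in cm, from 0 to 8.54, then the shift along the tool's x, y, z in cm, then the turn about the tool's z in rad. In form: [[claw, [dx, dy, dz], turn], ...]. A call has 1 to 5 rows; each row is the pose to reach, as a shift and turn from the pose commanded when the call began, along the tool's axes at that moment; what a row does not reach only later rows make up. A row lasts 1/10 s, in which the tool goes at most 50 mm and 8.59 degrees, less where a joint would pass 70% of its speed; a pose out of reach is approached as far as the arm can. A call with a gripper value outside its range is refused whole. The fingers move at their own pace and stop on an object; "newtons" is the grip in N (left out, the last holds). Time passes only in rows, so rows that repeat a pose let the fingers close. It gives the time, the measured TCP pose, the force, the opening and the grip force at its end, in the units of the state.
- r.get_state(): the state, without advancing time (a new reading comes with each control period).
- r.snapshot(name): name is "scene" or "top"; returns the picture (400x640x3 uint8, red, green, blue); there is no depth.
- r.camera_model(name): a dict with "fx", "fy", "cx", "cy" (pixels), "T" (4x4, takes a point from camera to world coordinates). Camera axes: x right, y up, looking along -z (the intrinsics and any distortion apply to the point x, -y, -z); pixel columns grow to the right and rows downward; lengths in mm; the calibration is good to about 2 mm. A picture is of the moment at which its call begins. camera_model takes no time and is no camera call.
- r.hand_in(): hands the job in; it is judged then, once.
Trained networks look in the newest picture that a camera, given by its name, has taken for a name from the list of things; names that differ only in an ending like _2 or _b are one class to them, and where a whole thing is asked for, a point or a joint stands for the part that bears it (a point fixed in the world has none). Each returns a list of dicts, best first, with "p" (0 to 1); they miss things now and then, are a little off and sometimes report something else, mostly with a low value. They report only what shows in the picture. A call takes as long as a camera call. They do not tell look-alikes from the thing itself.
- r.search_frame(camera, thing): "at" ([x, y, z] in mm, in world coordinates, good to about 4 mm: the middle of the surface that is visible of it).
- r.landmark_of(camera, thing): "at" ([x, y, z] in mm, in world coordinates, good to about 4 mm: a listed point, or the origin of a listed thing).
The state is a dict: "clock": time; "q": joint angles; "joint_velocities": joint speeds; "tau": joint torques, N m; "ee_pos": TCP position; "ee_rot": TCP orientation; "contact_force": force on the tool from outside, world axes, zero at the start; "torque": the same for the moment, N m; "finger_gap": finger opening in mm; "gripper_force": force on a finger pad.
Only numpy, scipy, OpenCV 4.12 (cv2) and the standard library are available. Lean on these libraries where they do the work, as an engineer would, in place of code of your own. Each camera call takes 0.05 s, during which the arm holds its last target. There are 200 camera calls.

TASK

The run on the bench cell is over: turn its red rotary switch fully to off, and only then lift the electrode pack out of the tank. Hang it by the middle of its blue handle on the hook of the drying stand, so that it hangs level and still over the tray; lower it onto the hook gently, and leave the bottle, jar, beaker and spanner alone.

Things in the scene. Friction and masses are not known exactly. Their poses are not given: they have to be found in the camera images.
- station: Bench cell, fixed: grey board with an open amber tank (130 mm along x, 108 along y; inside 118 x 96, inner floor 14 mm above the bench) and, centred at x = -145 mm, a white switch box (100 x 120 mm, flat top 60 mm above the bench). Origin on the bench under the tank's centre, z up. At the start the pack sits in the tank.
- cell_rim (a point): Centre of the tank's mouth, 90 mm above the bench, level with the tops of the two copper bus bars (10 mm wide, along the tank's y walls, 92 mm apart inside) on which the pack's header rests. They turn down at x = -80 mm. Axes as the station's.
- switch_grip (a point): On the upright axis of the red rotary switch (on a yellow disc), 97 mm above the bench, the height to grip: a bar 42 mm long (x), 14 mm thick, free from 74 to 104 mm above the bench over a skirt of radius 22 mm. The frame turns with it, z up. Off: bar along station x. On: 60 degrees clockwise of that, seen from above.
- switch (a joint): Angle of the rotary switch in rad: 0 is off (end stop), 1.047 is on (end stop); seen from above it grows clockwise. A steady friction of about 0.08 N m, no spring: it stays where it is left.
- pack: Electrode pack, about 0.38 kg, 154 mm tall: five metal plates (80 mm along y, 72 tall, together 47 thick along x) under a white header 56 (x) x 124 (y) x 12 mm, underside 72 mm above the origin, and a rigid blue handle on it. Origin: centre of the plates' lower edges; z up through the handle's middle, centre of mass at about z = 61 mm. Same after a half turn.
- pack_handle (a point): Middle of the underside of the handle's straight bar, 142 mm above the pack's origin; axes as the pack's. Bar: 124 mm along y, 14 wide (x), 12 thick. Two posts (12 x 8 mm) at y = +-58 mm join it to the header; the opening under it is 108 mm wide, 58 high.
- stand: Drying stand, fixed: white tray (220 mm along x, 170 along y, 18 high, centre at x = 10 mm) with a bent steel rod 10 mm thick. It rises at x = 90 mm, y = 0, then runs level towards -x as the hook arm, turned up at its end. Nothing stands higher than that tip (208 mm). Origin on the bench under the middle of the arm, z up.
- hook (a point): Top of the straight hook arm at its middle, 190 mm above the bench; axes as the stand's, arm along x. The turned-up tip is at x = -40 mm (outermost metal -45) and reaches 18 mm above this point. Towards the upright the arm is straight to x = +74 mm. The arm's underside is 10 mm below this point.
- beaker: Bystander: empty glass beaker, 70 mm across, 90 mm tall, 0.11 kg; origin at the centre of its underside.
- reagent: Bystander: brown reagent bottle, 60 mm across, 130 mm tall, 0.3 kg; origin at the centre of its underside.
- jar: Bystander: white jar with blue cap, 56 mm across, 75 mm tall, 0.15 kg; origin at the centre of its underside.
- spanner: Bystander: steel spanner 160 mm long lying on the bench; origin at the middle of its underside, x along it.
Things that resemble listed ones, but are neither listed nor needed, are in the scene too. Leave any pink look-alike of the pack alone.

How it is judged (in metres and radians):
On the way, in this order (a step that is already met when the one before it is completed fails the run):
1. the rotary switch is turned off (value of joint switch below 0.12 rad), for 0.3 s.
2. the pack is lifted clear of the tank (z of pack in the frame of station above 0.095 m), for 0.1 s.
At the end, for the whole second after the job is handed in: Switch within 0.12 rad of off; pack at rest (under 0.04 m/s), carried by the hook arm between tip and upright: handle's underside middle within 12 mm of the arm's top in height and 30 mm sideways of the arm, 36 mm tipwards to 80 mm postwards of its middle; tilted under 0.21 rad (value of joint switch below 0.12 rad and z of pack_handle in the frame of hook between -0.012 and 0.012 m and x of pack_handle in the frame of hook between -0.036 and 0.08 m and y of pack_handle in the frame of hook between -0.03 and 0.03 m and angle between pack's own z axis and vertical below 0.21 rad and contact force between pack and stand above 1.5 N and linear speed of pack below 0.04 m/s); the robot touches nothing.
It fails at once if the pack is lifted off the bus bars by more than 10 mm while the switch is still more than 0.12 rad from off (z of pack in the frame of station above 0.028 m and value of joint switch above 0.12 rad).
It fails at once if the pack is banged against the stand or the hook (more than 40 N) (contact force between pack and stand above 40 N).
It fails at once if the pack is dropped onto the hook instead of being lowered (faster than 0.4 m/s within 40 mm of its place on the arm) (horizontal distance between pack_handle and hook below 0.05 m and z of pack_handle in the frame of hook below 0.04 m and linear speed of pack above 0.4 m/s).
It fails at once if the beaker, reagent bottle, jar or spanner is moved by more than 30 mm (distance of any of beaker, reagent, jar, spanner from where it was at the start of the episode above 0.03 m).
It also fails if it takes over 67 s, if anything falls off the work surface, if the arm or the gripper's body presses on something with over 40 N, if the wrist force passes 120 N, or if a joint passes its speed limit or range.

## Working session

There is one attempt and no reset: what is moved stays moved. The work goes in short steps, Python scripts to look and compute and a tool call to move; the robot and the scene stay as the last step left them, time stands still between calls to the robot, and variables do not carry over. Pictures are saved under pics/ and viewed, at most 10 in all, crops included, and the job is handed in when it is done.

Besides the shell and the picture viewer there is one more tool, called after "Emit:" by a JSON object that holds its "op" and its "data", one argument or row to a line. play_rows: Moves the arm, as the interface text tells. Its arguments: {"type":"object","properties":{"rows":{"type":"array","items":{"type":"array"}},"newtons":{"type":"number"}},"required":["rows"]}

```bash
mkdir -p pics; ls
python3 - <<'E'
from plant import r
import cv2
s=r.get_state();print(s['clock'],s['ee_pos'],s['ee_rot'])
for c in("scene","top"):
    im=r.snapshot(c);cv2.imwrite(f"pics/{c}0.png",im[:,:,::-1])
    for t in("station","cell_rim","switch_grip","pack","pack_handle","stand","hook","beaker","reagent","jar","spanner"):
        print(c,t,[(round(d['p'],2),[round(float(v)) for v in d['at']]) for d in r.landmark_of(c,t)[:3]])
    m=r.camera_model(c);print(m)
E
```

```text
pics
0.0 [271.98303098 671.57440086 249.39557165] [-3.14002319e+00  1.57742541e-04  2.75690209e+00]
scene station [(0.83, [612, -200, -2]), (0.51, [580, -450, 0])]
scene cell_rim [(0.67, [607, -200, 87]), (0.42, [516, 496, -2])]
scene switch_grip [(0.64, [468, -184, 96]), (0.18, [610, -200, -1])]
scene pack [(0.84, [285, -235, 1]), (0.81, [615, -193, 19]), (0.75, [737, -435, 0])]
scene pack_handle [(0.94, [284, -234, 139]), (0.88, [737, -437, 140]), (0.85, [619, -202, 159])]
scene stand [(0.78, [570, 219, 1])]
scene hook [(0.98, [572, 219, 190])]
scene beaker [(0.97, [750, -10, 3])]
scene reagent [(0.82, [515, 496, -4])]
scene jar [(0.71, [581, -451, -3]), (0.67, [616, -199, 160])]
scene spanner [(0.56, [438, 26, -2])]
{'fx': 411.07506796440805, 'fy': 411.07506796440805, 'cx': 315.6671397568307, 'cy': 204.45420883958354, 'T': array([[ 8.73493137e-01, -2.58643008e-01,  4.12448220e-01,
         1.05190991e+03],
       [ 4.86380964e-01,  5.00268652e-01, -7.16355242e-01,
        -9.10107713e+02],
       [-2.10546406e-02,  8.26338351e-01,  5.62780270e-01,
         8.31970024e+02],
       
[... 430 characters left out ...]
 2])]
top hook [(0.87, [573, 220, 192])]
top beaker [(0.94, [754, -8, 1])]
top reagent [(0.76, [518, 494, 3]), (0.15, [610, -201, 89])]
top jar [(0.66, [582, -448, 1]), (0.31, [572, 221, 3])]
top spanner [(0.64, [612, -203, 4]), (0.63, [441, 30, 4])]
{'fx': 365.7086135939613, 'fy': 365.7086135939613, 'cx': 317.16080511806217, 'cy': 194.02598929493743, 'T': array([[-1.76192808e-02,  9.93863569e-01, -1.09200586e-01,
         4.46807252e+02],
       [-9.99323129e-01, -2.10322627e-02, -3.01815674e-02,
        -1.39097392e+01],
       [-3.22930957e-02,  1.08594894e-01,  9.93561425e-01,
         1.14031550e+03],
       [ 0.00000000e+00,  0.00000000e+00,  0.00000000e+00,
         1.00000000e+00]])}
```

View pics/scene0.png

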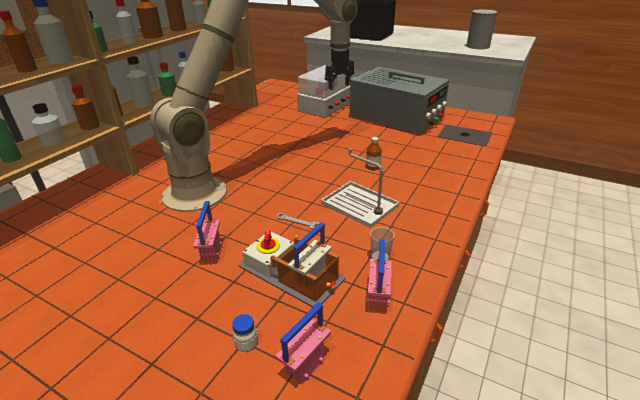

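View pics/top0.png

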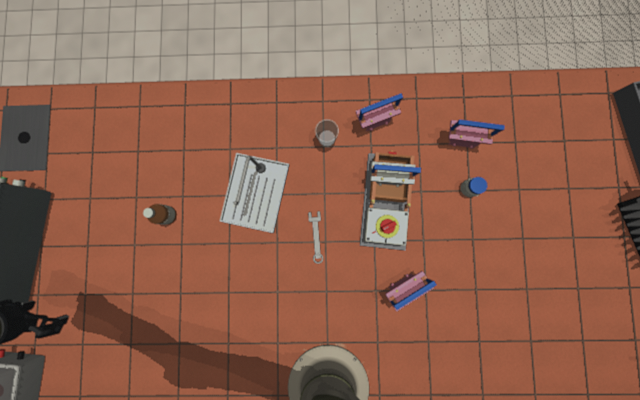

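The real pack is the white-headed one in the tank: scene (310,250), top (395,172). The pink ones at top (380,112), (475,132) and (410,290) are look-alikes. I'll enlarge a crop to confirm this and to read the yaws.

Run:
```python
import cv2,numpy as np
im=cv2.imread("pics/top0.png")
a=cv2.resize(im[145:255,355:430],None,fx=5,fy=5,interpolation=cv2.INTER_CUBIC)
b=cv2.resize(im[145:255,215:295],None,fx=5,fy=5,interpolation=cv2.INTER_CUBIC)
cv2.imwrite("pics/crop1.png",np.hstack([a,b]))
```

```text
(no output)
```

View pics/crop1.png

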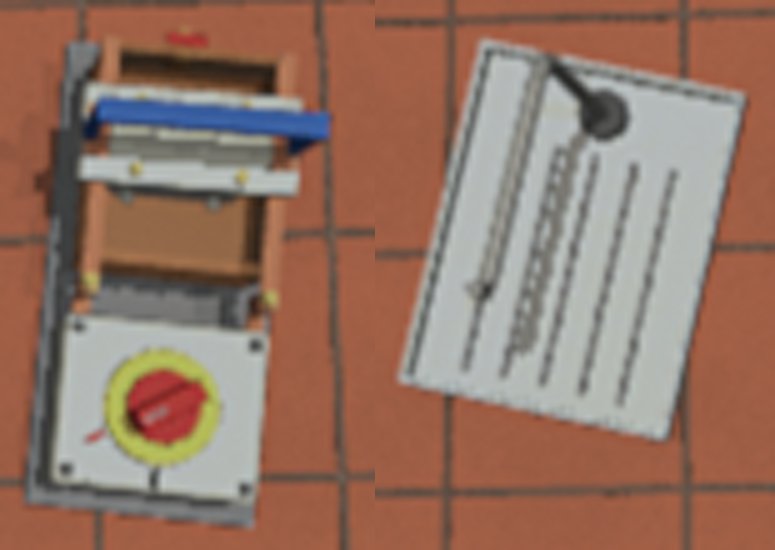

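```bash
cat > h.py <<'E'
import numpy as np
def pix(m,u,v,z):
    T=m['T'];d=T[:3,:3]@np.array([(u-m['cx'])/m['fx'],-(v-m['cy'])/m['fy'],-1.]);o=T[:3,3]
    return o+d*(z-o[2])/d[2]
E
python3 - <<'E'
from plant import r
from h import *
m=r.camera_model("top")
L=lambda x,y,z:pix(m,x/5+355-.4,y/5+145-.4,z)[:2]
R=lambda x,y,z:pix(m,(x-375)/5+215-.4,y/5+145-.4,z)[:2]
def ang(a,b,n):
    d=b-a;print(n,a.round(),b.round(),'mid',((a+b)/2).round(1),'len',round(np.hypot(*d),1),'ang',round(np.arctan2(d[1],d[0]),3))
A,B,C,D=[L(*p,60) for p in((80,325),(256,345),(245,488),(66,468))]
ang(D,A,'boltsL');ang(C,B,'boltsR');ang(B,A,'boltsTop y');ang(C,D,'boltsBot y')
ang(L(300,192,96),L(80,178,96),'header near y');ang(L(300,175,102),L(80,158,102),'hdr near top');ang(L(300,103,102),L(85,85,102),'hdr far y')
ang(L(330,115,171),L(100,100,171),'handle far')
A,B,C,D=[R(*p,18) for p in((482,40),(747,95),(668,440),(402,380))]
ang(D,A,'trayL');ang(C,B,'trayR');ang(B,A,'tray y');ang(C,D,'tray y');print((A+B+C+D)/4)
ang(R(480,290,190),R(545,60,190),'arm')
ang(L(140,415,104),L(195,380,104),'sw');print(r.get_state()['ee_rot'],r.get_state()['q'])
E
```

```text
boltsL [ 433. -127.] [ 516. -138.] mid [ 474.3 -132.3] len 84.2 ang -0.13
boltsR [ 419. -230.] [ 502. -240.] mid [ 460.8 -235.1] len 83.6 ang -0.12
boltsTop y [ 502. -240.] [ 516. -138.] mid [ 509.2 -188.9] len 103.3 ang 1.437
boltsBot y [ 419. -230.] [ 433. -127.] mid [ 425.9 -178.5] len 104.2 ang 1.442
header near y [ 587. -261.] [ 598. -136.] mid [ 592.8 -198.9] len 125.4 ang 1.484
hdr near top [ 596. -260.] [ 609. -136.] mid [ 602.6 -198.3] len 124.9 ang 1.47
hdr far y [ 638. -262.] [ 651. -140.] mid [ 644.6 -201.4] len 122.7 ang 1.461
handle far [ 618. -261.] [ 629. -140.] mid [ 623.8 -200.5] len 122.2 ang 1.481
trayL [494. 322.] [707. 274.] mid [600.4 297.8] len 218.4 ang -0.224
trayR [454. 157.] [668. 107.] mid [560.9 131.8] len 219.5 ang -0.232
tray y [668. 107.] [707. 274.] mid [687.2 190.1] len 171.6 ang 1.34
tray y [454. 157.] [494. 322.] mid [474.  239.6] len 169.7 ang 1.334
[580.61966441 214.82351912]
arm [533. 230.] [655. 196.] mid [594.2 212.7] len 126.8 ang -0.272
sw [ 462. -165.] [ 481. -196.] mid [ 471.5 -180.3] len 36.8 ang -1.027
[3.14158796e+00 4.34054548e-05 2.75682657e+00] [-1.26268287  0.59927053 -0.00251186  1.59940728  0.00180462  0.94291582
 -0.07978688]
```

Confirmed: the pack in the tank has a white header and plates; it is not pink.

- **Station:** about (612,-201), yaw -0.125.
- **Switch:** (469,-183), bar at about -1.10, which is on.
- **Handle:** (621,-201), yaw -0.10.
- **Hook:** (572,219), yaw -0.23.

These lengths match the sizes given, so I'm moving now.

```bash
cat >> h.py <<'E'
from scipy.spatial.transform import Rotation as Ro
def go(r,x,y,z,psi=None):
    s=r.get_state();R=Ro.from_euler('xyz',s['ee_rot']).as_matrix()
    d=R.T@(np.array([x,y,z])-s['ee_pos']);p=np.arctan2(R[1,0],R[0,0])
    print('t',round(s['clock'],2),'pos',s['ee_pos'].round(1),'psi',round(p,3),'F',np.round(s['contact_force'],1),'gap',round(s['finger_gap'],1),'q7',round(s['q'][6],2))
    print('shift cm',(d/10).round(2),'turn',None if psi is None else round((p-psi+np.pi)%(2*np.pi)-np.pi,3))
E
python3 -c "
from h import *
from plant import r
go(r,600,250,290,2.757)"
```

```text
t 1.2 pos [272.2 672.  250.3] psi 2.757 F [-0.2 -0.3 -0.1] gap 85.5 q7 -0.08
shift cm [-46.23 -26.81  -3.97] turn -0.0
```

Emit:
{"op": "play_rows", "data": {
  "rows": [
    [8.5,[-23.1,-13.4,-2],0],
    [8.5,[-23.1,-13.4,-2],0],
    [8.5,[-23.1,-13.4,-2],0],
    [8.5,[-23.1,-13.4,-2],0],
    [8.5,[-23.1,-13.4,-2],0]
  ]
}}

```text
clock: 1.7
ee_pos: [426.1, 473.4, 269.3]
ee_rot: [3.141, 0.0, 2.757]
contact_force: [0.8, 0.7, 0.1]
finger_gap: 85.1
gripper_force: 0.0
```

Emit:
{"op": "play_rows", "data": {
  "rows": [
    [8.5,[-23.1,-13.4,-2],0],
    [8.5,[-23.1,-13.4,-2],0],
    [8.5,[-23.1,-13.4,-2],0],
    [8.5,[-23.1,-13.4,-2],0],
    [8.5,[-23.1,-13.4,-2],0]
  ]
}}

```text
clock: 2.2
ee_pos: [579.1, 276.5, 288.1]
ee_rot: [3.141, 0.0, 2.757]
contact_force: [1.5, 0.8, -0.9]
finger_gap: 85.1
gripper_force: 0.0
```

```bash
python3 -c "
from h import *
from plant import r
go(r,469,-183,190,1.97)"
```

```text
t 2.2 pos [579.1 276.5 288.1] psi 2.757 F [ 1.5  0.8 -0.9] gap 85.1 q7 0.66
shift cm [ -7.04 -46.72   9.79] turn 0.787
```

Emit:
{"op": "play_rows", "data": {
  "rows": [
    [8.5,[-3.5,-24,0],0.75],
    [8.5,[-3.5,-24,0],0.75],
    [8.5,[-3.5,-24,0],0.75],
    [8.5,[-3.5,-24,0],0.75],
    [8.5,[-3.5,-24,0],0.75]
  ]
}}

```text
clock: 2.7
ee_pos: [519.4, 40.0, 288.0]
ee_rot: [3.141, 0.0, 1.999]
contact_force: [1.3, -0.9, 0.0]
finger_gap: 85.1
gripper_force: 0.0
```

```bash
python3 -c "
from h import *
from plant import r
go(r,469,-183,190,1.97)"
```

```text
t 2.7 pos [519.4  40.  288. ] psi 1.999 F [ 1.3 -0.9  0. ] gap 85.1 q7 0.36
shift cm [-18.18 -13.86   9.8 ] turn 0.029
```

Emit:
{"op": "play_rows", "data": {
  "rows": [
    [8.5,[-18.0,-13.8,9.8],0.03],
    [8.5,[-18.0,-13.8,9.8],0.03],
    [8.5,[-18.0,-13.8,9.8],0.03],
    [8.5,[-18.0,-13.8,9.8],0.03],
    [8.5,[-18.0,-13.8,9.8],0.03]
  ]
}}

```text
clock: 3.2
ee_pos: [470.8, -180.6, 189.2]
ee_rot: [3.141, 0.001, 1.977]
contact_force: [0.7, -0.3, 0.3]
finger_gap: 85.0
gripper_force: 0.0
```

Emit:
{"op": "play_rows", "data": {
  "rows": [
    [8.5,[0,0,0],0],
    [8.5,[0,0,0],0]
  ]
}}

```text
clock: 3.4
ee_pos: [470.9, -179.9, 189.4]
ee_rot: [-3.141, -0.0, 1.974]
contact_force: [-0.4, 1.0, -0.0]
finger_gap: 85.1
gripper_force: 0.0
```

```bash
python3 -c "
from h import *
from plant import r
import cv2
go(r,469,-183,98,1.97)
ims=[cv2.resize(r.snapshot(c)[a:b,l:q,::-1],(400,400),interpolation=2) for c,a,b,l,q in(('scene',195,315,225,345),('top',165,265,340,440))]
cv2.imwrite('pics/sw1.png',np.hstack(ims))"
```

```text
t 3.4 pos [ 470.9 -179.9  189.4] psi 1.974 F [-0.4  1.  -0. ] gap 85.1 q7 0.85
shift cm [-0.22 -0.29  9.14] turn 0.004
```

View pics/sw1.png

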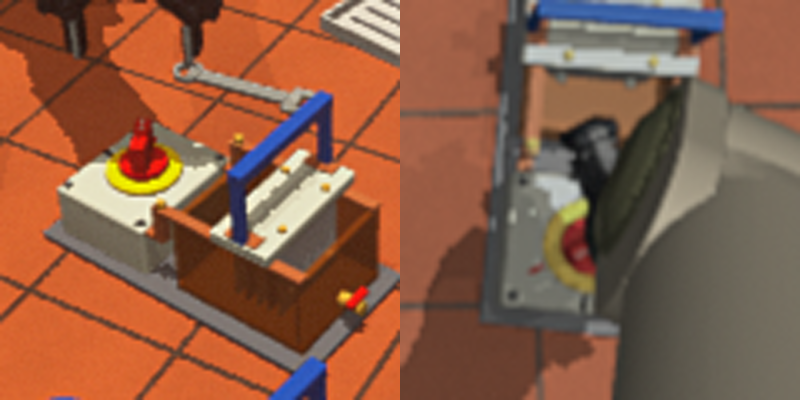

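The fingers straddle the red switch bar (crop midpoint (132,45), about 80 px above the bar), so I'm descending.

Emit:
{"op": "play_rows", "data": {
  "rows": [
    [8.5,[-0.2,-0.3,3],0],
    [8.5,[-0.2,-0.3,6],0],
    [8.5,[-0.2,-0.3,8.5],0],
    [8.5,[-0.2,-0.3,9.1],0],
    [8.5,[-0.2,-0.3,9.1],0]
  ]
}}

```text
clock: 4.0
ee_pos: [469.7, -180.6, 98.5]
ee_rot: [-3.141, -0.001, 1.979]
contact_force: [0.2, -0.0, -0.3]
finger_gap: 85.0
gripper_force: 0.0
```

Emit:
{"op": "play_rows", "data": {
  "rows": [
    [0.5,[0,0,0],0],
    [0.5,[0,0,0],0],
    [0.5,[0,0,0],0],
    [0.5,[0,0,0],0],
    [0.5,[0,0,0],0]
  ],
  "newtons": 30
}}

```text
clock: 4.5
ee_pos: [468.5, -182.1, 99.1]
ee_rot: [-3.141, -0.0, 1.976]
contact_force: [-4.8, -5.1, 23.8]
finger_gap: 13.3
gripper_force: 33.7
```

Emit:
{"op": "play_rows", "data": {
  "rows": [
    [0.5,[0,0,0],0],
    [0.5,[0,0,0],0],
    [0.5,[0,0,0],0],
    [0.5,[0,0,0],0],
    [0.5,[0,0,0],0]
  ]
}}

```text
clock: 5.0
ee_pos: [468.5, -182.2, 99.2]
ee_rot: [-3.141, -0.0, 1.976]
contact_force: [-3.2, -1.5, 8.6]
finger_gap: 13.4
gripper_force: 31.4
```

Emit:
{"op": "play_rows", "data": {
  "rows": [
    [0.5,[0,0,-0.1],-0.12],
    [0.5,[0,0,-0.1],-0.24],
    [0.5,[0,0,-0.1],-0.36],
    [0.5,[0,0,-0.1],-0.48],
    [0.5,[0,0,-0.1],-0.6]
  ]
}}

```text
clock: 5.5
ee_pos: [468.7, -182.0, 99.3]
ee_rot: [-3.141, -0.001, 2.581]
contact_force: [-1.2, -0.3, -6.8]
finger_gap: 13.5
gripper_force: 31.4
```

Emit:
{"op": "play_rows", "data": {
  "rows": [
    [0.5,[0,0,0],-0.12],
    [0.5,[0,0,0],-0.24],
    [0.5,[0,0,0],-0.36],
    [0.5,[0,0,0],-0.45],
    [0.5,[0,0,0],-0.45]
  ]
}}

```text
clock: 6.0
ee_pos: [468.8, -181.9, 99.3]
ee_rot: [3.141, -0.001, 3.027]
contact_force: [-0.0, 1.5, -6.9]
finger_gap: 13.4
gripper_force: 31.6
```

```bash
python3 -c "
from h import *
from plant import r
go(r,469,-183,200,3.017)
print(r.get_state()['torque'])"
```

```text
t 6.0 pos [ 468.8 -181.9   99.3] psi 3.027 F [-0.   1.5 -6.9] gap 13.4 q7 1.54
shift cm [ -0.02  -0.11 -10.07] turn 0.01
[ 0.26259303 -0.04862104 -0.26762712]
```

Emit:
{"op": "play_rows", "data": {
  "rows": [
    [8.5,[0,0,0],0],
    [8.5,[0,0,0],0],
    [8.5,[0,0,0],0],
    [8.5,[0,0,0],0],
    [8.5,[0,0,-2],0]
  ]
}}

```text
clock: 6.5
ee_pos: [468.5, -181.4, 118.4]
ee_rot: [3.141, -0.003, 3.027]
contact_force: [-0.8, 0.7, 0.0]
finger_gap: 83.6
gripper_force: 0.0
```

Emit:
{"op": "play_rows", "data": {
  "rows": [
    [8.5,[0,0,-5],0],
    [8.5,[0,0,-10],0.1],
    [8.5,[0,0,-13],0.2],
    [8.5,[0,0,-13],0.3],
    [8.5,[0,0,-13],0.4]
  ]
}}

```text
clock: 7.0
ee_pos: [469.8, -182.0, 251.2]
ee_rot: [3.141, 0.003, 2.622]
contact_force: [0.8, 0.0, 0.2]
finger_gap: 84.8
gripper_force: 0.0
```

```bash
python3 -c "
from h import *
from plant import r
import cv2
h=np.array([621,-201.]);psi=1.47
p=h+28*np.array([np.cos(psi),np.sin(psi)]);print(p)
go(r,*p,250,psi)
cv2.imwrite('pics/sw2.png',cv2.resize(r.snapshot('scene')[195:315,225:345,::-1],(480,480),interpolation=2))
for t in('pack_handle','pack','switch_grip'): print(t,[(round(d['p'],2),np.round(d['at'],1)) for d in r.landmark_of('scene',t)])
"
```

```text
[ 623.81752053 -173.14211821]
t 7.0 pos [ 469.8 -182.   251.2] psi 2.622 F [0.8 0.  0.2] gap 84.8 q7 1.27
shift cm [-12.93   8.41   0.17] turn 1.152
pack_handle [(0.86, array([ 613.8, -198.3,  159.2])), (0.79, array([ 812. , -164.3,  143. ])), (0.56, array([ 738.6, -435.5,  141.5])), (0.55, array([ 283.3, -234. ,  141. ]))]
pack [(0.86, array([ 741.2, -431.9,    2.8])), (0.84, array([ 285.2, -233.4,    2.1])), (0.77, array([ 808.4, -165.9,    2.3])), (0.67, array([ 618.7, -194. ,   21.2])), (0.51, array([749.1, -13.5,  -1. ]))]
switch_grip [(0.47, array([ 465.5, -183.2,   98.5]))]
```

View pics/sw2.png

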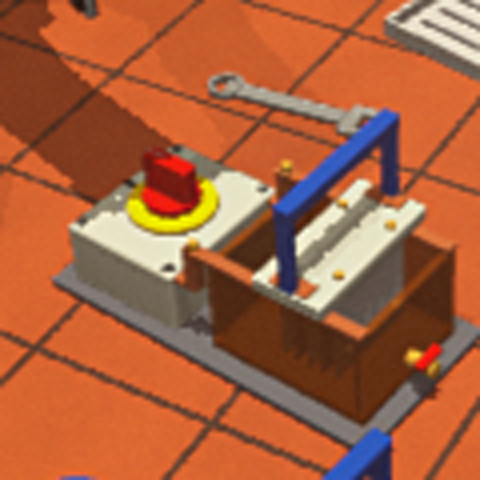

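The bar at crop (170,180) now lies along the board, so the switch is off. Next is the handle, gripped 28 mm off its middle so that the fingers clear the hook arm.

Emit:
{"op": "play_rows", "data": {
  "rows": [
    [8.5,[-12.8,8.3,0],0.15],
    [8.5,[-12.8,8.3,0],0.3],
    [8.5,[-12.8,8.3,0],0.45],
    [8.5,[-12.8,8.3,0],0.6],
    [8.5,[-12.8,8.3,0],0.75]
  ]
}}

```text
clock: 7.7
ee_pos: [622.9, -171.8, 248.2]
ee_rot: [-3.14, -0.001, 1.875]
contact_force: [0.1, -0.1, -0.6]
finger_gap: 84.8
gripper_force: 0.0
```

Emit:
{"op": "play_rows", "data": {
  "rows": [
    [8.5,[0,0,0],0.15],
    [8.5,[0,0,0],0.3],
    [8.5,[0,0,0],0.4],
    [8.5,[0,0,0],0.4]
  ]
}}

```text
clock: 8.1
ee_pos: [621.5, -172.3, 248.9]
ee_rot: [-3.14, 0.0, 1.478]
contact_force: [-0.6, -0.2, -0.0]
finger_gap: 85.0
gripper_force: 0.0
```

```bash
python3 -c "
from h import *
from plant import r
go(r,622,-173,164,1.47)"
```

```text
t 8.1 pos [ 621.5 -172.3  248.9] psi 1.478 F [-0.6 -0.2 -0. ] gap 85.0 q7 0.25
shift cm [-0.06  0.07  8.49] turn 0.008
```

Emit:
{"op": "play_rows", "data": {
  "rows": [
    [8.5,[0,0.1,3],0],
    [8.5,[0,0.1,6],0],
    [8.5,[0,0.1,8],0],
    [8.5,[0,0.1,8.5],0],
    [8.5,[0,0.1,8.5],0]
  ]
}}

```text
clock: 8.6
ee_pos: [622.3, -172.8, 164.0]
ee_rot: [-3.14, -0.0, 1.479]
contact_force: [0.2, 0.1, -0.1]
finger_gap: 84.8
gripper_force: 0.0
```

Emit:
{"op": "play_rows", "data": {
  "rows": [
    [3,[0,0,0],0],
    [2,[0,0,0],0],
    [0.5,[0,0,0],0],
    [0.5,[0,0,0],0],
    [0.5,[0,0,0],0]
  ],
  "newtons": 40
}}

```text
clock: 9.1
ee_pos: [622.6, -172.7, 165.1]
ee_rot: [3.141, -0.0, 1.477]
contact_force: [-2.5, 0.1, 8.9]
finger_gap: 13.3
gripper_force: 39.9
```

Emit:
{"op": "play_rows", "data": {
  "rows": [
    [0.5,[0,0,0],0],
    [0.5,[0,0,0],0],
    [0.5,[0,0,0],0]
  ],
  "newtons": 110
}}

```text
clock: 9.4
ee_pos: [622.5, -172.7, 165.3]
ee_rot: [3.141, -0.0, 1.477]
contact_force: [-1.7, 0.8, 5.2]
finger_gap: 12.0
gripper_force: 107.5
```

```bash
python3 -c "
from h import *
from plant import r
import cv2
go(r,622,-173,164,1.47)
cv2.imwrite('pics/gr.png',np.hstack([cv2.resize(r.snapshot(c)[a:b,l:q,::-1],(400,400),interpolation=2) for c,a,b,l,q in(('scene',195,315,235,355),('top',135,235,350,450))]))
"
```

```text
t 9.4 pos [ 622.5 -172.7  165.3] psi 1.477 F [-1.7  0.8  5.2] gap 12.0 q7 0.28
shift cm [-0.04 -0.05  0.13] turn 0.007
```

View pics/gr.png

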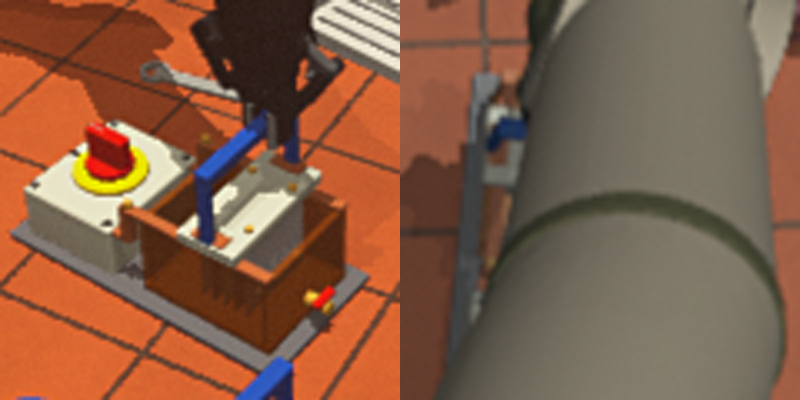

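The fingers hold the blue bar near its +y post (crop (275,130)), with the opening clear. Lifting.

Emit:
{"op": "play_rows", "data": {
  "rows": [
    [0.5,[0,0,-1],0],
    [0.5,[0,0,-2.5],0],
    [0.5,[0,0,-4.5],0],
    [0.5,[0,0,-6.5],0],
    [0.5,[0,0,-8.5],0]
  ]
}}

```text
clock: 10.0
ee_pos: [622.5, -172.8, 251.4]
ee_rot: [3.141, 0.0, 1.477]
contact_force: [-0.5, -0.2, -3.7]
finger_gap: 11.6
gripper_force: 107.7
```

Emit:
{"op": "play_rows", "data": {
  "rows": [
    [0.5,[0,0,-2],0],
    [0.5,[0,0,-3.5],0],
    [0.5,[0,0,-4],0],
    [0.5,[0,0,-4],0],
    [0.5,[0,0,-4],0]
  ]
}}

```text
clock: 10.5
ee_pos: [622.2, -172.5, 289.2]
ee_rot: [-3.141, -0.0, 1.477]
contact_force: [0.2, -0.3, -2.9]
finger_gap: 11.8
gripper_force: 107.7
```

```bash
python3 -c "
from h import *
from plant import r
import cv2
cv2.imwrite('pics/lift.png',cv2.resize(r.snapshot('scene')[130:290,220:380,::-1],(560,560),interpolation=2))
for c in('scene','top'):
  if c=='top': r.snapshot(c)
  for t in('pack_handle','pack'): print(c,t,[(round(d['p'],2),np.round(d['at'],1)) for d in r.landmark_of(c,t)])
a=-.23;ex=np.array([np.cos(a),np.sin(a)]);ey=np.array([-np.sin(a),np.cos(a)])
h=np.array([572,219.])
for x in(-115,12): print(x,h+x*ex+28*ey)
p=h-115*ex+28*ey
go(r,*p,290,np.pi/2-.23)
"
```

```text
scene pack_handle [(0.83, array([ 615.3, -198.5,  282. ])), (0.8, array([ 737.1, -436.1,  142.2])), (0.8, array([ 284.3, -236.2,  138. ])), (0.65, array([ 811.9, -164.1,  141.4]))]
scene pack [(0.95, array([ 805.3, -169. ,    2.1])), (0.93, array([ 740.2, -435.7,    1.8])), (0.69, array([ 616.7, -193.3,  142.8])), (0.69, array([ 287.4, -233.2,   -0.7])), (0.63, array([514.2, 497.1,  -4.8])), (0.28, array([ 4.412e+02,  2.630e+01, -2.000e-01]))]
top pack_handle [(0.81, array([ 736.2, -437.8,  144. ])), (0.71, array([ 808.1, -164.8,  147.4]))]
top pack [(0.89, array([ 617.8, -196.4,  142.7])), (0.84, array([ 810.1, -168. ,    3.7])), (0.69, array([ 739.1, -435.5,    1.1]))]
-115 [466.41173523 272.48007427]
12 [590.0673674  243.52692878]
t 10.8 pos [ 622.4 -172.7  289.1] psi 1.477 F [-0.1  0.7 -3.2] gap 11.9 q7 0.24
shift cm [ 42.86 -19.71  -0.07] turn 0.136
```

View pics/lift.png

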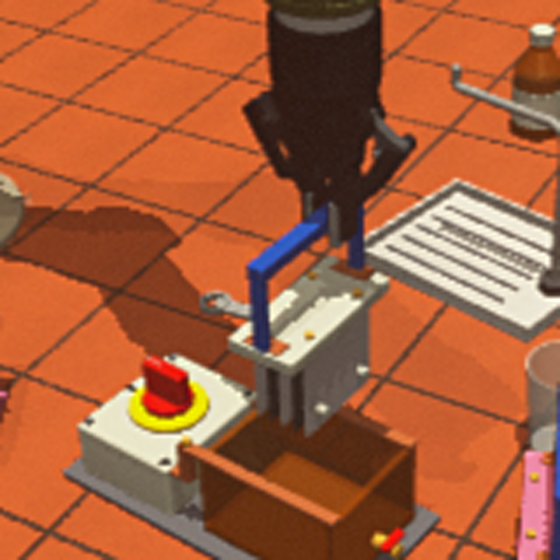

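The pack is clear, level and firmly held. Carrying it to in front of the hook tip.

Emit:
{"op": "play_rows", "data": {
  "rows": [
    [0.5,[2,-1,0],0],
    [0.5,[5,-2.3,0],0],
    [0.5,[8.5,-3.9,0],0],
    [0.5,[12,-5.5,0],0],
    [0.5,[15.5,-7.1,0],0]
  ]
}}

```text
clock: 11.3
ee_pos: [565.8, -10.5, 289.5]
ee_rot: [3.142, 0.0, 1.476]
contact_force: [0.8, 0.5, -3.5]
finger_gap: 11.8
gripper_force: 107.7
```

Emit:
{"op": "play_rows", "data": {
  "rows": [
    [0.5,[3.5,-1.6,0],0],
    [0.5,[7,-3.2,0],0],
    [0.5,[10.5,-4.8,0],0],
    [0.5,[14,-6.4,0],0],
    [0.5,[17.5,-8,0],0]
  ]
}}

```text
clock: 11.8
ee_pos: [502.7, 171.3, 289.7]
ee_rot: [3.141, -0.0, 1.477]
contact_force: [0.8, 0.6, -3.5]
finger_gap: 12.0
gripper_force: 107.6
```

Emit:
{"op": "play_rows", "data": {
  "rows": [
    [0.5,[3,-1.4,0],0.04],
    [0.5,[6,-2.8,0],0.08],
    [0.5,[8.5,-3.9,0],0.11],
    [0.5,[9.8,-4.5,0],0.135],
    [0.5,[9.8,-4.5,0],0.135]
  ]
}}

```text
clock: 12.3
ee_pos: [466.7, 274.4, 289.5]
ee_rot: [-3.141, -0.001, 1.345]
contact_force: [-0.3, -0.2, -3.9]
finger_gap: 11.9
gripper_force: 107.7
```

```bash
python3 -c "
from h import *
from plant import r
import cv2
cv2.imwrite('pics/pre.png',np.hstack([cv2.resize(r.snapshot(c)[a:b,l:q,::-1],(400,400),interpolation=2) for c,a,b,l,q in(('scene',70,230,270,430),('top',130,270,190,330))]))
for c in('scene','top'):
  for t in('pack_handle','pack','hook'): print(c,t,[(round(d['p'],2),np.round(d['at'],1)) for d in r.landmark_of(c,t) if d['at'][1]>60])
go(r,466,272,232,np.pi/2-.23)
"
```

```text
scene pack_handle [(0.79, array([453.7, 248.7, 283.1]))]
scene pack [(0.56, array([458.3, 253.3, 144.3]))]
scene hook [(0.79, array([574. , 217.8, 183.9]))]
top pack_handle [(0.66, array([462.1, 244.5, 283.1]))]
top pack [(0.7, array([461. , 251.8, 143.6])), (0.7, array([571.2, 217.7,   2.5])), (0.2, array([573.6, 224.7, 192.6]))]
top hook [(0.77, array([574.3, 220.6, 193.5]))]
t 12.7 pos [468.  271.  289.7] psi 1.341 F [-0.1 -0.1 -4.6] gap 11.5 q7 -0.74
shift cm [ 0.06 -0.22  5.77] turn -0.0
```

View pics/pre.png

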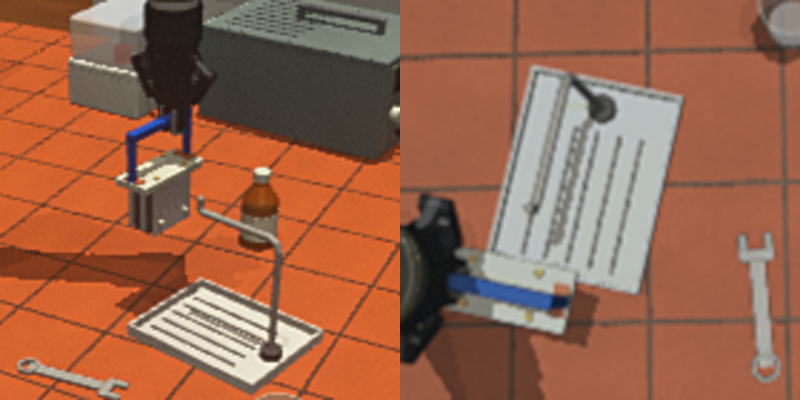

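The pack is level; the hook tip (crop (200,203)) and the handle middle are aligned in stand y to within about 1 mm. I'll lower so the opening spans the tip, then thread forward.

Emit:
{"op": "play_rows", "data": {
  "rows": [
    [0.5,[0,0,2],0],
    [0.5,[0,0,4],0],
    [0.5,[0,0,5.5],0],
    [0.5,[0,0,5.9],0],
    [0.5,[0,0,5.9],0]
  ]
}}

```text
clock: 13.2
ee_pos: [467.7, 271.4, 230.4]
ee_rot: [-3.141, 0.001, 1.341]
contact_force: [0.3, -0.4, -3.5]
finger_gap: 11.9
gripper_force: 107.6
```

Emit:
{"op": "play_rows", "data": {
  "rows": [
    [0.5,[0,1,0],0],
    [0.5,[0,2.5,0],0],
    [0.5,[0,4,0],0],
    [0.5,[0,5.5,0],0],
    [0.5,[0,7,0],0]
  ]
}}

```text
clock: 13.7
ee_pos: [537.6, 255.3, 230.8]
ee_rot: [3.141, -0.0, 1.341]
contact_force: [0.8, 0.4, -4.0]
finger_gap: 12.1
gripper_force: 107.7
```

Emit:
{"op": "play_rows", "data": {
  "rows": [
    [0.5,[0,1.5,0],0],
    [0.5,[0,3,0],0],
    [0.5,[0,4.5,0],0],
    [0.5,[0,5.7,0],0],
    [0.5,[0,5.7,0],0]
  ]
}}

```text
clock: 14.2
ee_pos: [593.2, 242.1, 230.5]
ee_rot: [3.14, 0.0, 1.34]
contact_force: [0.2, -0.8, -4.6]
finger_gap: 11.8
gripper_force: 107.7
```

```bash
python3 -c "
from h import *
from plant import r
import cv2
cv2.imwrite('pics/on.png',cv2.resize(r.snapshot('scene')[110:230,310:430,::-1],(560,560),interpolation=2))
for t in('pack_handle','hook'): print(t,[(round(d['p'],2),np.round(d['at'],1)) for d in r.landmark_of('scene',t) if d['at'][1]>60])
a=-.23;ex=np.array([np.cos(a),np.sin(a)]);ey=np.array([-np.sin(a),np.cos(a)])
p=np.array([573.5,219])+12*ex+27*ey;print(p)
go(r,*p,196,np.pi/2-.23)
"
```

```text
pack_handle []
hook [(0.63, array([572.4, 219.6, 188. ])), (0.15, array([516.2, 496.1,  -4.5]))]
[591.33938988 242.55326238]
t 14.35 pos [590.6 243.2 230.4] psi 1.342 F [-1.4  0.4 -5.2] gap 11.9 q7 -0.56
shift cm [-0.04  0.09  3.44] turn 0.001
```

View pics/on.png

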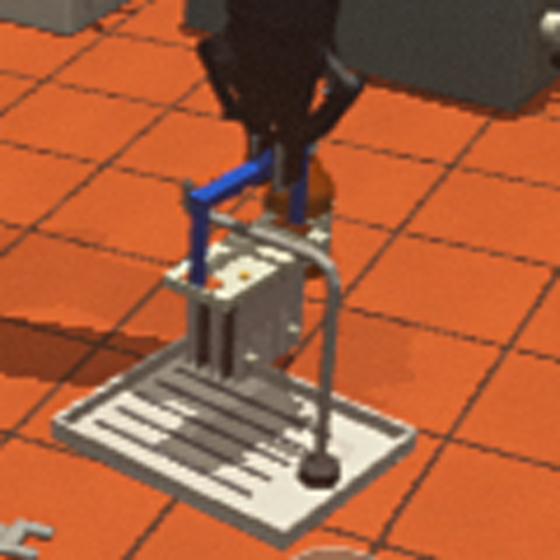

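The arm passes through the opening with the tip outside at crop (187,190). Lowering slowly.

Emit:
{"op": "play_rows", "data": {
  "rows": [
    [0.5,[0,0,0.6],0],
    [0.5,[0,0,1.3],0],
    [0.5,[0,0,2],0],
    [0.5,[0,0,2.5],0],
    [0.5,[0,0,2.8],0]
  ]
}}

```text
clock: 14.85
ee_pos: [591.0, 242.9, 201.7]
ee_rot: [-3.141, 0.001, 1.342]
contact_force: [-0.3, -0.6, -4.7]
finger_gap: 11.9
gripper_force: 107.7
```

Emit:
{"op": "play_rows", "data": {
  "rows": [
    [0.5,[0,0,0.1],0],
    [0.5,[0,0,0.2],0],
    [0.5,[0,0,0.3],0],
    [0.5,[0,0,0.35],0],
    [0.5,[0,0,0.4],0]
  ]
}}

```text
clock: 15.35
ee_pos: [591.4, 243.0, 198.8]
ee_rot: [3.141, -0.0, 1.342]
contact_force: [0.4, 0.2, -3.7]
finger_gap: 12.3
gripper_force: 107.7
```

Emit:
{"op": "play_rows", "data": {
  "rows": [
    [0.5,[0,0,0.05],0],
    [0.5,[0,0,0.1],0],
    [0.5,[0,0,0.15],0],
    [0.5,[0,0,0.2],0],
    [0.5,[0,0,0.2],0]
  ]
}}

```text
clock: 15.85
ee_pos: [591.3, 243.0, 196.6]
ee_rot: [-3.142, 0.0, 1.342]
contact_force: [-1.5, -0.5, -4.1]
finger_gap: 11.8
gripper_force: 107.7
```

Emit:
{"op": "play_rows", "data": {
  "rows": [
    [0.5,[0,0,0.05],0],
    [0.5,[0,0,0.05],0],
    [0.5,[0,0,0.1],0],
    [0.5,[0,0,0.1],0]
  ]
}}

```text
clock: 16.25
ee_pos: [591.3, 243.0, 195.6]
ee_rot: [-3.142, 0.0, 1.342]
contact_force: [0.6, 0.7, -4.3]
finger_gap: 12.1
gripper_force: 107.7
```

Emit:
{"op": "play_rows", "data": {
  "rows": [
    [0.5,[0,0,0.05],0],
    [0.5,[0,0,0.05],0],
    [0.5,[0,0,0.1],0],
    [0.5,[0,0,0.1],0]
  ]
}}

```text
clock: 16.65
ee_pos: [591.4, 243.0, 195.0]
ee_rot: [3.141, -0.0, 1.342]
contact_force: [-1.8, -0.6, 2.6]
finger_gap: 12.0
gripper_force: 108.5
```

Emit:
{"op": "play_rows", "data": {
  "rows": [
    [0.5,[0,0,0.05],0],
    [0.5,[0,0,0.05],0],
    [0.5,[0,0,0.1],0],
    [0.5,[0,0,0.1],0]
  ]
}}

```text
clock: 17.05
ee_pos: [591.5, 243.1, 194.7]
ee_rot: [3.141, -0.001, 1.342]
contact_force: [-4.4, -0.7, 10.2]
finger_gap: 12.1
gripper_force: 109.6
```

Contact made. Easing off the preload, then releasing gradually.

Emit:
{"op": "play_rows", "data": {
  "rows": [
    [0.5,[0,0,-0.08],0],
    [0.5,[0,0,-0.08],0],
    [1.35,[0,0,-0.08],0],
    [1.45,[0,0,-0.08],0],
    [1.6,[0,0,-0.08],0]
  ],
  "newtons": 20
}}

```text
clock: 17.55
ee_pos: [591.4, 243.0, 194.2]
ee_rot: [3.141, 0.0, 1.342]
contact_force: [-0.4, -0.7, -0.7]
finger_gap: 15.9
gripper_force: 0.0
```

Emit:
{"op": "play_rows", "data": {
  "rows": [
    [1.8,[0,0,0],0],
    [2.2,[0,0,0],0],
    [3,[0,0,0],0],
    [4,[0,0,0],0],
    [4.5,[0,0,0],0]
  ]
}}

```text
clock: 18.05
ee_pos: [591.3, 242.9, 194.4]
ee_rot: [3.142, 0.0, 1.342]
contact_force: [-0.1, 0.4, 0.1]
finger_gap: 44.8
gripper_force: 0.0
```

Emit:
{"op": "play_rows", "data": {
  "rows": [
    [4.5,[0,0,0],0],
    [4.5,[0,0,-2],0],
    [4.5,[0,0,-5],0],
    [4.5,[0,0,-9],0],
    [4.5,[0,0,-13],0]
  ]
}}

```text
clock: 18.55
ee_pos: [591.0, 242.8, 325.6]
ee_rot: [-3.141, 0.001, 1.342]
contact_force: [0.5, 0.6, 0.3]
finger_gap: 45.0
gripper_force: 0.0
```

Emit:
{"op": "play_rows", "data": {
  "rows": [
    [4.5,[0,0,-2],0],
    [4.5,[0,0,-2],0],
    [4.5,[0,0,-2],0],
    [4.5,[0,0,-2],0],
    [4.5,[0,0,-2],0]
  ]
}}

```text
clock: 19.05
ee_pos: [590.8, 242.8, 343.1]
ee_rot: [-3.14, 0.002, 1.342]
contact_force: [-0.4, -0.3, -0.3]
finger_gap: 44.9
gripper_force: 0.0
```

```bash
python3 -c "
from h import *
from plant import r
import cv2
ims=[]
for k in range(1):
  ims.append(cv2.resize(r.snapshot('scene')[120:240,310:430,::-1],(400,400),interpolation=2))
for i in range(20): z=r.snapshot('scene')
ims.append(cv2.resize(z[120:240,310:430,::-1],(400,400),interpolation=2))
cv2.imwrite('pics/end.png',np.hstack(ims))
for t in('pack_handle','pack','hook'): print(t,[(round(d['p'],2),np.round(d['at'],1)) for d in r.landmark_of('scene',t) if d['at'][1]>60])
go(r,591,243,330)
"
```

```text
pack_handle [(0.71, array([581. , 215. , 186.9]))]
pack [(0.87, array([583.8, 220.5,  48.5]))]
hook [(0.88, array([570.6, 219.1, 188.1]))]
t 20.25 pos [591.3 243.  344.4] psi 1.342 F [-0.4 -0.9 -0. ] gap 45.0 q7 -0.59
shift cm [-0.01 -0.03  1.44] turn None
```

View pics/end.png

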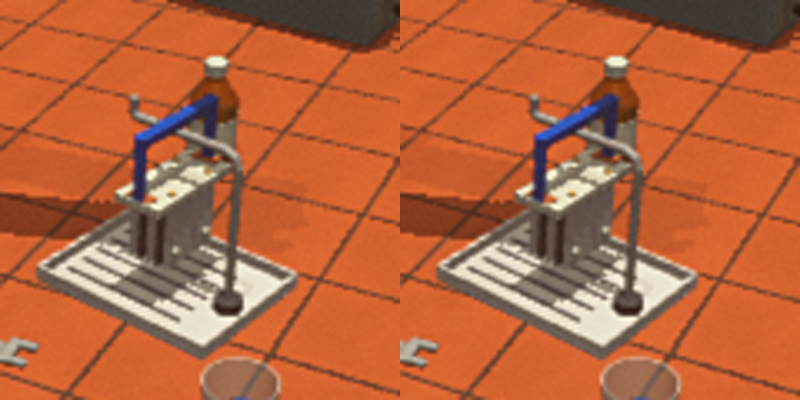

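The pack hangs level on the arm and looks the same in two pictures 1 s apart, and the gripper is clear. A short wait to settle, then hand in.

Emit:
{"op": "play_rows", "data": {
  "rows": [
    [4.5,[0,0,0],0],
    [4.5,[0,0,0],0],
    [4.5,[0,0,0],0],
    [4.5,[0,0,0],0],
    [4.5,[0,0,0],0]
  ]
}}

```text
clock: 20.75
ee_pos: [591.3, 242.9, 344.4]
ee_rot: [3.142, 0.0, 1.342]
contact_force: [-0.4, 0.0, -0.7]
finger_gap: 44.9
gripper_force: 0.0
```

Emit:
{"op": "play_rows", "data": {
  "rows": [
    [4.5,[0,0,0],0],
    [4.5,[0,0,0],0],
    [4.5,[0,0,0],0],
    [4.5,[0,0,0],0],
    [4.5,[0,0,0],0]
  ]
}}

```text
clock: 21.25
ee_pos: [591.3, 243.0, 344.4]
ee_rot: [3.142, 0.0, 1.342]
contact_force: [0.7, 0.3, 0.5]
finger_gap: 45.3
gripper_force: 0.0
```

```bash
python3 -c "
from plant import r
print(r.hand_in())"
```

```text
the job is handed in; nothing more can be done
None
```

The job is handed in at about 21 s of the 67 s allowed (no verdict came back): the switch was turned to off first, the pack now hangs level and still on the hook with the gripper clear, and I kept the arm away from the bottle, jar, beaker and spanner.

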